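# Move the tumbler clip along its rail and clamp it over the drip dish

## Robot

A 7-joint arm with a two-finger parallel gripper is mounted at the origin on the work surface. World frame = base frame: x ahead of the robot, y to its left, z up, the work surface at z = 0. Lengths are in m, angles in rad, forces in N, time in s.
With the tool pointing down it reaches from about 0.35 to 0.9 m from the base axis. Payload 8.1 kg.
Tool frame: the origin (TCP) lies midway between the tips of the shut fingers; the grasp point (between the pads) lies 19 mm behind it; y points along the fingers, x is the direction in which the jaws open and shut, and the axes are right-handed (so a half turn about y gives the same grasp; the last joint's range is limited). The gripper opens to 85 mm and grips with 20 to 120 N. Pads are 22 mm wide; open, the fingers measure 114 mm over their backs; the gripper's body (76 mm by 85 mm) begins 54 mm behind the grasp point. The pads swing forward as they close: fully open they stand 13 mm farther back than shut.
Start: joints at [1.076, 0.434, 0.025, 1.573, -0.012, 1.134, -0.075], TCP at [0.239, -0.578, 0.231] pointing down, gripper open.
Joint ranges: [-2.62, 2.62], [-0.44, 2.09], [-1.27, 1.32], [0.08, 2.57], [-1.32, 4.46], [0.12, 2], [-2.74, 2.74]. Speed limits (rad/s): [2.22, 2.22, 3.01, 3.01, 3.14, 3.14, 3.14].

## Interface

Orientations are given as a unit quaternion [w, x, y, z].
In Python, from rig import env, imaging, finish_job gives the robot as it stands.
- The arm moves only by the tool servo_tool, never from a script. Its argument "deltas" is a list of rows, each an object with "linear": the shift along the tool's x, y, z in cm, a list of three; "rot": the turn, a rotation vector about the tool's x, y, z in degrees, a list of three. A call has 1 to 20 rows; each row shifts and turns the pose as measured when the row begins, along the tool's axes as they then stand; what a row does not reach is not made up. A row lasts 1/10 s, in which the tool goes at most 50 mm and 8.59 degrees, less where a joint would pass 70% of its speed; a pose out of reach is approached as far as the arm can. A call is refused whole if a number of a shift passes 5 or a number of a turn 8.59, either way. A call with a gripper value outside its range is refused whole. "claw" is the closure, from 0 (fully open) to 1 (shut), set as the call begins (left out, the last holds). The fingers move at their own pace and stop on an object; "force" is the grip in N (left out, the last holds). Time passes only in rows, so rows that do not move let the fingers close. It gives the time, the measured TCP pose, the force and the opening at its end, in the units of the state.
- env.sense(): the state, without advancing time (a new reading comes with each control period).
- imaging.read_camera(name): name is "side" or "top"; returns the picture (400x640x3 uint8, red, green, blue); there is no depth.
- imaging.camera_model(name): a dict with "fx", "fy", "cx", "cy" (pixels), "pose" (4x4, takes a point from camera to world coordinates). Camera axes: x right, y down, z forward; pixel columns grow to the right and rows downward; lengths in m; the calibration is good to about 2 mm. A picture is of the moment at which its call begins. camera_model takes no time and is no camera call.
- finish_job(): hands the job in, once; it reports no verdict.
The state is a dict: "t": time; "joint_pos": joint angles; "joint_velocities": joint speeds; "joint_efforts": joint torques, N m; "tcp_pos": TCP position; "ee_rot": TCP orientation; "ft_force": force on the tool from outside, world axes, zero at the start; "ft_torque": the same for the moment, N m; "opening": finger opening in m.
Only numpy, scipy, OpenCV 4.12 (cv2) and the standard library are available. Lean on these libraries where they do the work, as an engineer would, in place of code of your own. Each camera call takes 0.05 s, during which the arm holds its last target. There are 200 camera calls.

## Task

The rinsed beaker, upside down in its clip, is dripping on the tiles. Turn the winged clamp knob on top of the clip's saddle anticlockwise until it is fully loose, slide the saddle along the rail until the beaker is centred over the round white soap dish, then turn the knob clockwise until it is fully tight again and let go. Leave the dish, the pill case, the denture box and the toothbrush where they are.

Things in the scene. Friction and masses are not known exactly. Their poses are not given: they have to be found in the camera images.
- rail: Chrome rail fixed to the ledge: level flat bar 420 long along its own y axis, 24 wide (x), 14 high, its top 104 above the ledge, on two round posts (18 thick, foot discs 52 wide) at y = -200 and +200. Origin on the ledge under the middle of the bar. The beaker hangs on the rail's +x side.
- carriage (a joint): Position (m) of the chrome saddle along the rail's y axis; 0 at the middle, stops at -0.15 and +0.15. The saddle is 42 x 52 (along the rail) x 45 high, its top 125 above the ledge. It slides with light friction (about 2 N) when the clamp is loose and is held (20 N or more) when it is tight.
- knob (a joint): Angle (rad) of the clamp knob: 0 = fully tight (stop), 1.4 = fully loose (stop). It grows anticlockwise seen from above. The clamp is free of the rail above about 1.0. Turning takes up to 0.4 N m; it stays where it is left.
- knob_grip (a point): Height to grip, on the clamp knob's upright axis, 160 above the ledge, 11 below the top of the wing. The knob is a disc (32 wide, 126 to 138 above the ledge) carrying one flat upright black wing, 48 long along this point's x, 12 thick along its y, 137 to 171 above the ledge. The wing stands across the rail when tight, nearly along it when loose; the point turns with it.
- beaker (a point): Centre of the downward mouth of the glass beaker, 45 above the ledge. The beaker is 66 wide and 90 tall, bottom up at 135 above the ledge, and is held fast in the chrome clip of the saddle, 95 to the rail's +x side of the knob axis; it moves with the saddle.
- dish: Loose round white ceramic soap dish with three ribs, 110 wide at the rim, 24 high. Origin at the centre of its underside. Stands below the beaker's path near one end of the rail.
- pill_case: Loose grey plastic pill case, 60 x 95 (its y) x 22 high, four lids. Origin at the centre of its underside. Bystander, stands below the beaker's path near the other end.
- denture_box: Loose clear plastic denture box with a white basket, 82 x 92 x 51 high, closed. Origin at the centre of its underside. Bystander, beyond the rail on the beaker's side.
- toothbrush: Loose bamboo toothbrush, 185 long along its x axis, 11 wide, 8 thick (18 at the bristles). Origin at the underside near its middle. Bystander, on the robot's side of the rail.
Things that resemble listed ones, but are neither listed nor needed, are in the scene too. Of the things shaped like the dish, the white one is meant.

How it is judged:
By the outcome, as a careful person would: the job done as asked, in the order asked, and still so for the second after the job is handed in, with the robot touching nothing.
It also fails if it takes over 42 s, if anything falls off the work surface, if the arm or the gripper's body presses on something with over 40 N, if the wrist force passes 120 N, or if a joint passes its speed limit or range.

## Working session

There is one attempt and no reset: what is moved stays moved. The work goes in short steps, Python scripts to look and compute and a tool call to move; the robot and the scene stay as the last step left them, time stands still between calls to the robot, and variables do not carry over. Pictures are saved under pics/ and viewed, about 8 in all and at most 12, crops included, and the job is handed in when it is done.

Besides the shell and the picture viewer there is one more tool, called after ">>>" as name([rows], argument=value, ...), one row to a line, values as JSON. servo_tool: Moves the arm, as the interface text tells. Its arguments: {"type":"object","properties":{"deltas":{"type":"array","items":{"type":"object","properties":{"linear":{"type":"array","items":{"type":"number"}},"rot":{"type":"array","items":{"type":"number"}}}}},"claw":{"type":"number"},"force":{"type":"number"}},"required":["deltas"]}

```bash
mkdir -p pics; python3 - <<'E'
from rig import env, imaging
import cv2
for n in("top","side"):
    im=imaging.read_camera(n); cv2.imwrite(f"pics/{n}0.png",im[:,:,::-1]); m=imaging.camera_model(n); print(n,m)
s=env.sense();print(s)
E
```

```text
top {'fx': 482.42240504632343, 'fy': 482.42240504632343, 'cx': 327.67087416174064, 'cy': 195.35892436621282, 'pose': array([[ 0.00290055, -0.98524692,  0.17111424,  0.4751416 ],
       [-0.99999422, -0.00316089, -0.00124901,  0.09654783],
       [ 0.00177146, -0.17110963, -0.9852504 ,  0.96128182],
       [ 0.        ,  0.        ,  0.        ,  1.        ]])}
side {'fx': 444.2137395928105, 'fy': 444.2137395928105, 'cx': 317.9341641578667, 'cy': 198.97944451596197, 'pose': array([[-0.7711194 , -0.44106857,  0.45916597,  0.19170655],
       [-0.63665181,  0.54211865, -0.54843581,  0.6038538 ],
       [-0.00702464, -0.71523834, -0.69884531,  0.79368751],
       [ 0.        ,  0.        ,  0.        ,  1.        ]])}
{'t': 0.1, 'joint_pos': array([ 1.07640293,  0.43518672,  0.02499998,  1.57401731, -0.01161606,
        1.13398736, -0.07507985]), 'joint_velocities': array([ 0.00024668, -0.0014637 ,  0.00105119, -0.0020003 , -0.00024267,
        0.00062867,  0.00041962]), 'joint_efforts': array([ 2.87870309e-03, -6.71755528e+01,  1.02814950e+00, -3.16899991e+01,
        1.58431171e-02,  7.31938388e-03,  3.44994373e-05]), 'tcp_pos': array([ 0.23842168, -0.57724348,  0.23057965]), 'ee_rot': array([ 0.58799049, -0.58749739,  0.39358796, -0.39268628]), 'ft_force': array([-0.12621664, -0.31963197,  0.00498105]), 'ft_torque': array([ 0.04205421, -0.0098219 , -0.06181628]), 'opening': 0.08545725434934011}
```

View pics/top0.png

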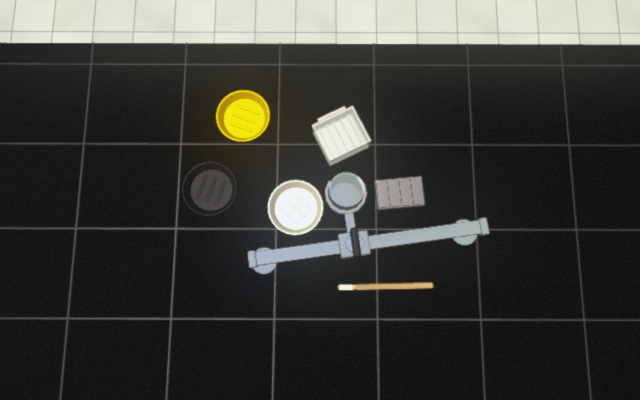

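View pics/side0.png

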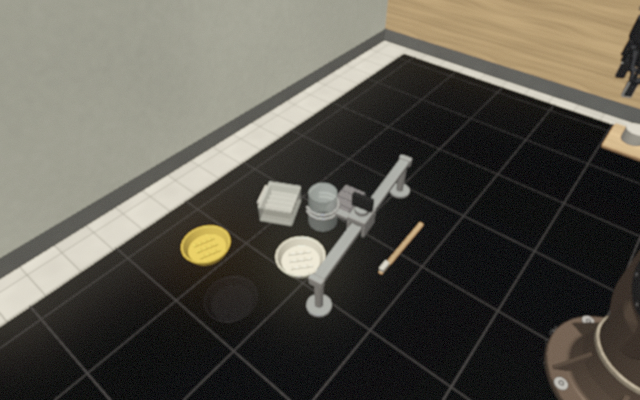

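Dish candidates in the top view are white (296,207), yellow (243,116) and black (210,188); by the description I choose the white one. The knob is the black wing on the saddle at about (355,241). I'll check both in a close crop and measure.

```bash
cat > h.py <<'E'
import numpy as np, cv2
from rig import env, imaging
def cast(n,uv,z):
    m=imaging.camera_model(n);P=m["pose"]
    d=P[:3,:3]@np.array([(uv[0]-m["cx"])/m["fx"],(uv[1]-m["cy"])/m["fy"],1]);o=P[:3,3]
    return o+d*(z-o[2])/d[2]
def proj(n,p):
    m=imaging.camera_model(n);P=m["pose"];c=P[:3,:3].T@(np.array(p)-P[:3,3])
    return np.array([m["fx"]*c[0]/c[2]+m["cx"],m["fy"]*c[1]/c[2]+m["cy"]])
def comps(mask,amin=30):
    cs,_=cv2.findContours(mask.astype(np.uint8),cv2.RETR_EXTERNAL,cv2.CHAIN_APPROX_NONE)
    return [c for c in cs if cv2.contourArea(c)>amin]
E
python3 - <<'E'
from h import *
im=cv2.imread("pics/top0.png").astype(int);b,g,r=im[...,0],im[...,1],im[...,2]
# white dish
for c in comps((r>150)&(abs(r-b)<70)&(np.arange(400)[:,None]>60)): print("white",cv2.fitEllipse(c) if len(c)>5 else 0,cv2.contourArea(c))
chrome=(g>90)&(b-r>8)
for c in comps(chrome):
    print("chrome",cv2.boundingRect(c),cv2.contourArea(c))
# bar edges per column
cols=[]
for u in list(range(280,325,4))+list(range(385,446,4)):
    v=np.where(chrome[225:275,u])[0]
    if len(v): cols.append((u,225+v.min(),225+v.max()))
print(cols)
cv2.imwrite("pics/c0.png",cv2.resize(im[150:300,240:400].astype(np.uint8),None,fx=5,fy=5,interpolation=cv2.INTER_CUBIC)[:600*5//5*1+150])
cv2.imwrite("pics/c0.png",cv2.resize(im[170:280,240:400].astype(np.uint8),None,fx=5,fy=5,interpolation=cv2.INTER_CUBIC))
E
```

```text
white ((345.69476318359375, 287.0202941894531), (4.471735954284668, 18.222091674804688), 90.44440460205078) 52.5
white ((251.48052978515625, 258.7466735839844), (6.801983833312988, 17.798648834228516), 175.0266876220703) 85.0
white ((302.46746826171875, 252.72459411621094), (24.38408851623535, 104.91191864013672), 79.40119171142578) 1334.5
white ((424.6414794921875, 235.00869750976562), (22.480701446533203, 138.70404052734375), 83.43378448486328) 1693.5
white ((294.980224609375, 206.97698974609375), (54.17790985107422, 55.0042724609375), 64.59429931640625) 2340.0
white ((399.24237060546875, 191.82510375976562), (28.083274841308594, 53.46519470214844), 84.87432098388672) 1054.5
white ((345.7574768066406, 196.51760864257812), (37.93681335449219, 53.402626037597656), 175.00567626953125) 1342.0
white ((340.4580993652344, 133.8992156982422), (52.22771072387695, 53.371829986572266), 43.270057678222656) 2063.0
chrome (454, 236, 21, 9) 100.5
chrome (358, 222, 123, 32) 1365.0
chrome (480, 219, 7, 14) 40.0
chrome (248, 213, 107, 61) 1637.5
chrome (329, 173, 32, 34) 549.0
[(280, np.int64(248), 
[... 314 characters left out ...]
16, np.int64(243), np.int64(255)), (320, np.int64(242), np.int64(255)), (324, np.int64(243), np.int64(254)), (385, np.int64(234), np.int64(245)), (389, np.int64(234), np.int64(245)), (393, np.int64(233), np.int64(244)), (397, np.int64(233), np.int64(244)), (401, np.int64(232), np.int64(243)), (405, np.int64(231), np.int64(243)), (409, np.int64(231), np.int64(242)), (413, np.int64(230), np.int64(241)), (417, np.int64(230), np.int64(241)), (421, np.int64(229), np.int64(240)), (425, np.int64(229), np.int64(240)), (429, np.int64(228), np.int64(239)), (433, np.int64(227), np.int64(238)), (437, np.int64(227), np.int64(238)), (441, np.int64(226), np.int64(237)), (445, np.int64(226), np.int64(237))]
```

View pics/c0.png

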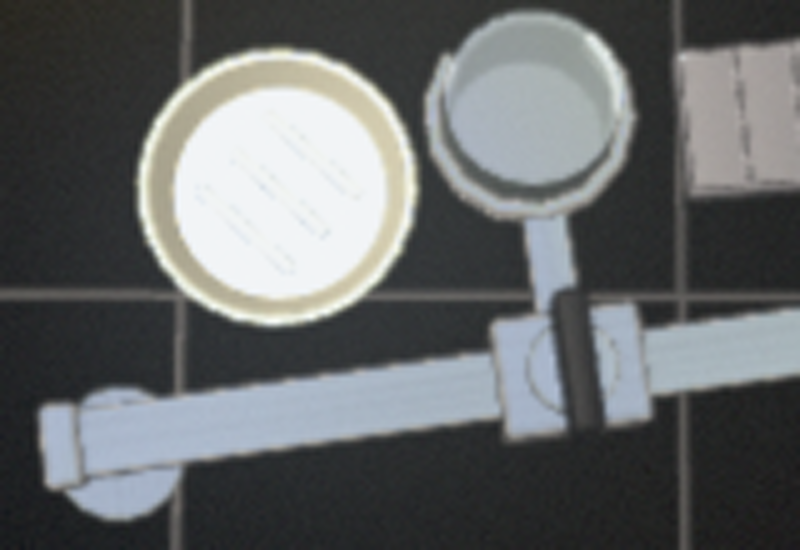

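The crop shows the white dish centre at about (295,207) px. The wing stands across the rail (so it's tight) at about (355,242), and the saddle top is centred at about (354.4,244.2). Now positions.

```bash
python3 - <<'E'
from h import *
im=cv2.imread("pics/top0.png").astype(int);b,g,r=im[...,0],im[...,1],im[...,2]
sad=cast("top",(240+572/5,170+371/5),.125);print("saddle top",sad)
# bar direction from both edges
E=np.array([(280,248,260),(284,248,260),(288,248,259),(300,245.5,258),(312,244.5,256),(320,242.5,255),(389,234,245),(401,232,243),(413,230,241),(425,229,240),(437,227,238),(445,226,237)],float)
p=np.array([cast("top",(u,(a+c)/2),.104)[:2] for u,a,c in E])
vx,vy,x0,y0=cv2.fitLine(p.astype(np.float32),cv2.DIST_L2,0,.01,.01).ravel()
if vy<0: vx,vy=-vx,-vy
yd=np.array([vx,vy]);xd=np.array([vy,-vx])  # rail +x = away from robot
print("yd",yd,"xd",xd,"yaw",np.degrees(np.arctan2(-vx,vy)),"pt",x0,y0)
e1=cast("top",(249,259.5),.104)[:2];e2=cast("top",(487,227),.104)[:2];mid=(e1+e2)/2;print("ends",e1,e2,np.linalg.norm(e1-e2),mid)
# dish
c=max([c for c in comps((r>150)&(abs(r-b)<70)) if 280<cv2.boundingRect(c)[0]+25<310 and cv2.boundingRect(c)[1]>150 and cv2.boundingRect(c)[1]<230],key=cv2.contourArea)
el=cv2.fitEllipse(cv2.convexHull(c));print(el)
d=cast("top",el[0],.024);print("dish",d)
# side
s=cv2.imread("pics/side0.png").astype(int)
k=sad[:2]
print("saddle s",(k-mid)@yd,"perp",(k-mid)@xd)
bk=k+.095*xd;print("beaker",bk,"dish along",(d[:2]-mid)@yd,"perp",(d[:2]-mid)@xd,"move",(d[:2]-bk)@yd)
dark=(r+g+b<170);w=np.zeros_like(dark);w[226:259,348:364]=dark[226:259,348:364]
c=max(comps(w),key=cv2.contourArea);rr=cv2.minAreaRect(c);print(rr,cv2.boxPoints(rr))
print("proj knob bottom/top",proj("top",[*k,.125]),proj("top",[*k,.171]))
for t in(-.024,.024):
  for h in(-.006,.006): print(proj("top",[*(k+t*xd+h*yd),.171]))
for z in(.0,.104):print("side bar ends",proj("side",[*(mid-.2*yd),z]),proj("side",[*(mid+.2*yd),z]))
print("side dish",proj("side",d),proj("side",[*k,.125]))
s_=comps((s.min(2)>170)&(np.arange(640)[None]>270)&(np.arange(640)[None]<330)&(np.arange(400)[:,None]>225),200)
for c in s_: 
  e=cv2.fitEllipse(cv2.convexHull(c));print(e,cast("side",e[0],.024))
from scipy.spatial.transform import Rotation as R
st=env.sense();q=st["ee_rot"];print(R.from_quat([*q[1:],q[0]]).as_matrix().round(3))
E
```

```text
saddle top [0.53481083 0.04901853 0.125     ]
yd [-0.14049631  0.9900812 ] xd [0.9900812  0.14049631] yaw 8.076567 pt 0.5374343 0.04135753
ends [0.5088504  0.23377937] [ 0.56763852 -0.18900674] 0.4268537665351047 [0.53824446 0.02238631]
((294.9789733886719, 206.9814453125), (54.86536407470703, 55.796451568603516), 70.3394775390625)
dish [0.61455664 0.15948264 0.024     ]
saddle s 0.026850468528963226 perp 0.0003421593523808856
beaker [0.62886854 0.06236568] dish along 0.12501491365588943 perp 0.0948167857778465 move 0.0981644445038465Traceback (most recent call last):
  File "<stdin>", line 22, in <module>
ValueError: max() iterable argument is empty
```

```bash
python3 - <<'E'
from h import *
im=cv2.imread("pics/top0.png").astype(int)
k=np.array([.5348,.0490]);yd=np.array([-.1405,.9901]);xd=np.array([.9901,.1405])
w=np.zeros((400,640),bool);w[224:262,346:366]=im.sum(2)[224:262,346:366]<270
w[:, :350]=0;w[:,364:]=0
for c in comps(w,20):rr=cv2.minAreaRect(c);print(rr,cv2.boxPoints(rr).tolist())
for t in(-.024,.024):
  for h in(-.006,.006): print(proj("top",[*(k+t*xd+h*yd),.171]),proj("top",[*(k+t*xd+h*yd),.138]))
s=cv2.imread("pics/side0.png").astype(int)
d=[.6146,.1595,.024]
print("side dish",proj("side",d),"saddle",proj("side",[*k,.125]),"wing",proj("side",[*k,.171]))
for c in comps((s.min(2)>140)&(np.arange(640)[None]>270)&(np.arange(640)[None]<328)&(np.arange(400)[:,None]>232),200):
  e=cv2.fitEllipse(cv2.convexHull(c));print(e,cast("side",e[0],.024))
from scipy.spatial.transform import Rotation as R
st=env.sense();q=st["ee_rot"];print(R.from_quat([*q[1:],q[0]]).as_matrix().round(3))
cv2.imwrite("pics/c1.png",cv2.resize(s[150:290,260:420].astype(np.uint8),None,fx=4,fy=4,interpolation=cv2.INTER_CUBIC))
E
```

```text
((356.5, 242.5), (37.0, 13.0), 90.0) [[350.0, 224.0], [363.0, 224.0], [363.0, 261.0], [350.0, 261.0]]
[361.82017799 256.32833807] [360.42750279 257.23566984]
[354.52583333 257.35008162] [353.42285774 258.21709856]
[357.45209402 227.2094758 ] [356.24513911 229.25459276]
[350.23082219 228.20960837] [349.3079049  230.21607688]
side dish [300.72779509 255.01659797] saddle [362.57793687 211.47981002] wing [364.01786638 195.63454799]
((318.44610595703125, 304.4076843261719), (21.64675521850586, 23.743650436401367), 90.11714935302734) [0.50503403 0.23123672 0.024     ]
((303.4447326660156, 259.9449462890625), (45.27827072143555, 58.02069854736328), 119.28888702392578) [0.60108243 0.16599787 0.024     ]
[[ 0.382 -0.001  0.924]
 [-0.924  0.001  0.382]
 [-0.001 -1.    -0.   ]]
```

View pics/c1.png

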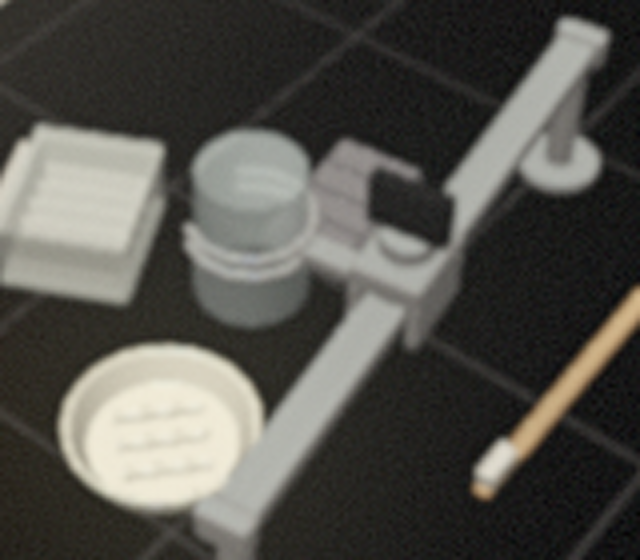

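The side crop agrees: wing centre about (362.5,202) against a predicted 363.5,201.5, and dish about (300,256) against a predicted 301,255. Moving above the knob.

>>> servo_tool([
  {"linear": [-3.1, -0.1, 3.4]},
  {"linear": [-3.1, -0.1, 3.4]},
  {"linear": [-3.1, -0.1, 3.4]},
  {"linear": [-3.1, -0.1, 3.4]},
  {"linear": [-3.1, -0.1, 3.4]},
  {"linear": [-3.1, -0.1, 3.4]},
  {"linear": [-3.1, -0.1, 3.4]},
  {"linear": [-3.1, -0.1, 3.4]},
  {"linear": [-3.1, -0.1, 3.4]},
  {"linear": [-3.1, -0.1, 3.4]},
  {"linear": [-3.1, -0.1, 3.4]},
  {"linear": [-3.1, -0.1, 3.4]},
  {"linear": [-3.1, -0.1, 3.4]},
  {"linear": [-3.1, -0.1, 3.4]},
  {"linear": [-3.1, -0.1, 3.4]},
], claw=0)

```text
invalid input at $.deltas[0]: expected keys linear, rot
```

```bash
cat >> h.py <<'E'
from scipy.spatial.transform import Rotation as R
YAW=-81.92 # tool-x heading that is square to the tight wing
def go(x,y,z,yaw):
    s=env.sense();q=s["ee_rot"];M=R.from_quat([*q[1:],q[0]])
    T=R.from_matrix(np.column_stack([[np.cos(np.radians(yaw)),np.sin(np.radians(yaw)),0],[0,0,-1],[-np.sin(np.radians(yaw)),np.cos(np.radians(yaw)),0]])) 
    T=R.from_matrix(np.column_stack([T.as_matrix()[:,0],[0,0,-1],np.cross(T.as_matrix()[:,0],[0,0,-1])]))
    m=M.as_matrix()
    print("t",s["t"],"tcp",s["tcp_pos"].round(4),"yaw",np.degrees(np.arctan2(m[1,0],m[0,0])).round(2),"q",s["joint_pos"].round(2),"f",s["ft_force"].round(1),"tq",s["ft_torque"].round(2),"open",round(s["opening"],4))
    print("lin cm",(m.T@(np.array([x,y,z])-s["tcp_pos"])*100).round(2),"rot deg",np.degrees((M.inv()*T).as_rotvec()).round(2))
E
python3 -c "
from h import *
go(.5348,.0490,.22,YAW)"
```

```text
t 0.1 tcp [ 0.2384 -0.5772  0.2306] yaw -67.56 q [ 1.08  0.44  0.02  1.57 -0.01  1.13 -0.08] f [-0.1 -0.3  0. ] tq [ 0.04 -0.01 -0.06] open 0.0855
lin cm [-46.56   1.12  51.3 ] rot deg [ 0.02 14.36 -0.08]
```

>>> servo_tool([
  {"linear": [-3.1, -0.1, 3.4], "rot": [0, 0, 0]},
  {"linear": [-3.1, -0.1, 3.4], "rot": [0, 0, 0]},
  {"linear": [-3.1, -0.1, 3.4], "rot": [0, 0, 0]},
  {"linear": [-3.1, -0.1, 3.4], "rot": [0, 0, 0]},
  {"linear": [-3.1, -0.1, 3.4], "rot": [0, 0, 0]},
  {"linear": [-3.1, -0.1, 3.4], "rot": [0, 0, 0]},
  {"linear": [-3.1, -0.1, 3.4], "rot": [0, 0, 0]},
  {"linear": [-3.1, -0.1, 3.4], "rot": [0, 0, 0]},
  {"linear": [-3.1, -0.1, 3.4], "rot": [0, 0, 0]},
  {"linear": [-3.1, -0.1, 3.4], "rot": [0, 0, 0]},
  {"linear": [-3.1, -0.1, 3.4], "rot": [0, 0, 0]},
  {"linear": [-3.1, -0.1, 3.4], "rot": [0, 0, 0]},
  {"linear": [-3.1, -0.1, 3.4], "rot": [0, 0, 0]},
], claw=0)

```text
t: 1.4
tcp_pos: [0.4972, -0.0224, 0.2395]
ee_rot: [-0.584, 0.586, -0.399, 0.395]
ft_force: [0.5, -1.3, 0.2]
opening: 0.0853
```

```bash
python3 -c "
from h import *
go(.5348,.0490,.22,YAW)"
```

```text
t 1.4 tcp [ 0.4972 -0.0224  0.2395] yaw -68.36 q [ 0.2   0.25 -0.32  1.84  0.09  1.08 -1.34] f [ 0.5 -1.3  0.2] tq [-0.06 -0.01 -0.03] open 0.0853
lin cm [-5.24  1.93  6.14] rot deg [ 0.38 13.56 -0.14]
```

>>> servo_tool([
  {"linear": [-2.6, 0.6, 3.1], "rot": [0, 4.5, 0]},
  {"linear": [-2, 0.6, 2.6], "rot": [0, 4.5, 0]},
  {"linear": [-0.3, 0.4, 0.3], "rot": [0, 4.5, 0]},
  {"linear": [0, 0, 0], "rot": [0, 0, 0]},
  {"linear": [0, 0, 0], "rot": [0, 0, 0]},
])

```text
t: 1.9
tcp_pos: [0.5394, 0.0552, 0.2216]
ee_rot: [-0.534, 0.536, -0.465, 0.459]
ft_force: [0.3, -0.4, 0.2]
opening: 0.0857
```

```bash
python3 -c "
from h import *
go(.5348,.0490,.145,YAW)"
```

```text
t 1.9 tcp [0.5394 0.0552 0.2216] yaw -81.57 q [ 0.03  0.34 -0.3   1.76  0.11  1.07 -1.73] f [ 0.3 -0.4  0.2] tq [ 0.04 -0.01 -0.03] open 0.0857
lin cm [ 0.58  7.66 -0.49] rot deg [ 0.44  0.35 -0.29]
```

>>> servo_tool([
  {"linear": [0.6, 0, -0.5], "rot": [0.4, 0.3, -0.3]},
  {"linear": [0, 0, 0], "rot": [0, 0, 0]},
  {"linear": [0, 2, 0], "rot": [0, 0, 0]},
  {"linear": [0, 2, 0], "rot": [0, 0, 0]},
  {"linear": [0, 2, 0], "rot": [0, 0, 0]},
  {"linear": [0, 1.3, 0], "rot": [0, 0, 0]},
  {"linear": [0, 0, 0], "rot": [0, 0, 0]},
  {"linear": [0, 0, 0], "rot": [0, 0, 0]},
])

```text
t: 2.7
tcp_pos: [0.5343, 0.0389, 0.1499]
ee_rot: [0.533, -0.533, 0.462, -0.467]
ft_force: [0.5, 0.7, 0.9]
opening: 0.085
```

```bash
python3 -c "
from h import *
go(.5348,.0490,.143,YAW)"
```

```text
t 2.7 tcp [0.5343 0.0389 0.1499] yaw -82.15 q [ 0.04  0.39 -0.29  1.88  0.15  0.89 -1.75] f [0.5 0.7 0.9] tq [0.06 0.01 0.04] open 0.085
lin cm [-1.    0.69  0.18] rot deg [-0.27 -0.22  0.26]
```

>>> servo_tool([
  {"linear": [-1, 0.6, 0.2], "rot": [0, -0.2, 0]},
  {"linear": [0, 0, 0], "rot": [0, 0, 0]},
  {"linear": [0, 0, 0], "rot": [0, 0, 0]},
])

```text
t: 3.0
tcp_pos: [0.5361, 0.0495, 0.1456]
ee_rot: [0.535, -0.533, 0.461, -0.467]
ft_force: [-0.4, -0.5, 0.2]
opening: 0.0853
```

```bash
python3 -c "
from h import *
go(.5348,.0490,.143,YAW)
im=imaging.read_camera('top');a=cv2.resize(im[180:290,290:430],None,fx=4,fy=4)
im=imaging.read_camera('side');b=cv2.resize(im[120:260,290:430],None,fx=4,fy=4)
a=cv2.copyMakeBorder(a,0,b.shape[0]-a.shape[0],0,0,0)
cv2.imwrite('pics/g1.png',cv2.resize(np.hstack([a,b]),(800,400))[:,:,::-1])"
```

```text
t 3.0 tcp [0.5361 0.0495 0.1456] yaw -81.97 q [ 0.02  0.4  -0.29  1.88  0.15  0.87 -1.77] f [-0.4 -0.5  0.2] tq [ 0.01 -0.04  0.01] open 0.0853
lin cm [ 0.03  0.26 -0.14] rot deg [-0.46 -0.04  0.27]
```

View pics/g1.png

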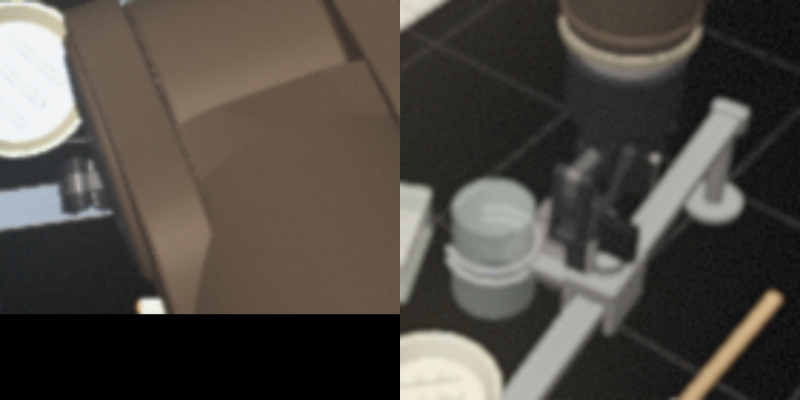

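The side view shows the wing (about 605,225 in the mosaic) between the two open fingers. The top view is blocked by the arm. Closing now.

>>> servo_tool([
  {"linear": [0, 0.2, -0.1], "rot": [-0.4, 0, 0.2]},
  {"linear": [0, 0, 0], "rot": [0, 0, 0]},
  {"linear": [0, 0, 0], "rot": [0, 0, 0]},
  {"linear": [0, 0, 0], "rot": [0, 0, 0]},
  {"linear": [0, 0, 0], "rot": [0, 0, 0]},
  {"linear": [0, 0, 0], "rot": [0, 0, 0]},
  {"linear": [0, 0, 0], "rot": [0, 0, 0]},
  {"linear": [0, 0, 0], "rot": [0, 0, 0]},
], claw=1, force=60)

```text
t: 3.9
tcp_pos: [0.535, 0.0502, 0.1439]
ee_rot: [0.534, -0.534, 0.463, -0.464]
ft_force: [1.0, 1.9, 0.2]
opening: 0.0109
```

```bash
python3 -c "
from h import *
go(.5348,.0490,.143,YAW)"
```

```text
t 3.9 tcp [0.535  0.0502 0.1439] yaw -81.91 q [ 0.03  0.41 -0.29  1.88  0.15  0.88 -1.77] f [1.  1.9 0.2] tq [0.11 0.04 0.08] open 0.0109
lin cm [ 0.11  0.09 -0.04] rot deg [-0.06  0.01  0.  ]
```

>>> servo_tool([
  {"linear": [0, 0, 0], "rot": [0, -5, 0]},
  {"linear": [0, 0, 0], "rot": [0, -5, 0]},
  {"linear": [0, 0, 0], "rot": [0, -5, 0]},
  {"linear": [0, 0, 0], "rot": [0, -5, 0]},
  {"linear": [0, 0, 0], "rot": [0, -5, 0]},
  {"linear": [0, 0, 0], "rot": [0, -5, 0]},
])

```text
t: 4.5
tcp_pos: [0.5355, 0.0493, 0.1439]
ee_rot: [0.638, -0.638, 0.304, -0.305]
ft_force: [-0.3, 1.4, 1.1]
opening: 0.0109
```

```bash
python3 -c "
from h import *
go(.535,.0500,.144,YAW+82)"
```

```text
t 4.5 tcp [0.5355 0.0493 0.1439] yaw -51.0 q [ 0.12  0.42 -0.42  1.87  0.22  0.89 -1.29] f [-0.3  1.4  1.1] tq [ 0.19  0.01 -0.17] open 0.0109
lin cm [-0.08 -0.01  0.  ] rot deg [-2.000e-02 -5.108e+01  1.100e-01]
```

>>> servo_tool([
  {"linear": [0, 0, 0], "rot": [0, -5, 0]},
  {"linear": [0, 0, 0], "rot": [0, -5, 0]},
  {"linear": [0, 0, 0], "rot": [0, -5, 0]},
  {"linear": [0, 0, 0], "rot": [0, -5, 0]},
  {"linear": [0, 0, 0], "rot": [0, -5, 0]},
  {"linear": [0, 0, 0], "rot": [0, -5, 0]},
  {"linear": [0, 0, 0], "rot": [0, -5, 0]},
  {"linear": [0, 0, 0], "rot": [0, -5, 0]},
  {"linear": [0, 0, 0], "rot": [0, -5, 0]},
  {"linear": [0, 0, 0], "rot": [0, -4, 0]},
])

```text
t: 5.5
tcp_pos: [0.5369, 0.0487, 0.1439]
ee_rot: [0.708, -0.707, 0.0, -0.003]
ft_force: [-0.2, 1.6, 1.4]
opening: 0.011
```

```bash
python3 -c "
from h import *
go(.535,.0500,.144,YAW+82)"
```

```text
t 5.5 tcp [0.5369 0.0487 0.1439] yaw -0.28 q [ 0.28  0.47 -0.63  1.85  0.34  0.93 -0.51] f [-0.2  1.6  1.4] tq [ 0.35  0.2  -0.81] open 0.011
lin cm [-0.19 -0.01  0.13] rot deg [-0.09 -0.36  0.22]
```

At the loose stop (81.6° turned, torque up to 0.8 N m). Sliding.

>>> servo_tool([
  {"linear": [-0.15, 0, 1], "rot": [0, 0, 0]},
  {"linear": [-0.15, 0, 1], "rot": [0, 0, 0]},
  {"linear": [-0.15, 0, 1], "rot": [0, 0, 0]},
  {"linear": [-0.15, 0, 1], "rot": [0, 0, 0]},
  {"linear": [-0.15, 0, 1], "rot": [0, 0, 0]},
  {"linear": [-0.15, 0, 1], "rot": [0, 0, 0]},
  {"linear": [-0.15, 0, 1], "rot": [0, 0, 0]},
  {"linear": [-0.1, 0, 1], "rot": [0, 0, 0]},
  {"linear": [-0.1, 0, 0.7], "rot": [0, 0, 0]},
  {"linear": [0, 0, 0], "rot": [0, 0, 0]},
  {"linear": [0, 0, 0], "rot": [0, 0, 0]},
])

```text
t: 6.6
tcp_pos: [0.5235, 0.1414, 0.1439]
ee_rot: [-0.707, 0.707, -0.003, 0.004]
ft_force: [-1.2, -1.7, 3.6]
opening: 0.0108
```

```bash
python3 -c "
from h import *
go(.521,.1462,.144,YAW+82)"
```

```text
t 6.6 tcp [0.5235 0.1414 0.1439] yaw -0.6 q [ 0.1   0.47 -0.64  1.84  0.35  0.93 -0.7 ] f [-1.2 -1.7  3.6] tq [-0.34  0.36 -0.55] open 0.0108
lin cm [-0.26 -0.01  0.47] rot deg [ 0.05 -0.68  0.13]
```

>>> servo_tool([
  {"linear": [-0.05, 0, 0.45], "rot": [0, 0, 0]},
  {"linear": [0, 0, 0], "rot": [0, 0, 0]},
  {"linear": [0, 0, 0], "rot": [0, 0, 0]},
])

```text
t: 6.9
tcp_pos: [0.523, 0.1454, 0.1439]
ee_rot: [-0.707, 0.707, -0.004, 0.005]
ft_force: [-2.5, -1.0, 2.7]
opening: 0.0111
```

```bash
python3 -c "
from h import *
go(.521,.1462,.144,YAW+82)
im=imaging.read_camera('top');cv2.imwrite('pics/top2.png',im[:,:,::-1]);a=cv2.resize(im[170:290,230:370],None,fx=3,fy=3)
im=imaging.read_camera('side');cv2.imwrite('pics/side2.png',im[:,:,::-1]);b=cv2.resize(im[160:300,240:380],None,fx=3,fy=3)
a=cv2.copyMakeBorder(a,0,b.shape[0]-a.shape[0],0,0,0)
cv2.imwrite('pics/g2.png',cv2.resize(np.hstack([a,b]),(800,400))[:,:,::-1])"
```

```text
t 6.9 tcp [0.523  0.1454 0.1439] yaw -0.68 q [ 0.1   0.48 -0.64  1.84  0.35  0.94 -0.71] f [-2.5 -1.   2.7] tq [-0.05  0.34 -0.53] open 0.0111
lin cm [-0.2  -0.01  0.08] rot deg [ 0.06 -0.76  0.1 ]
```

View pics/g2.png

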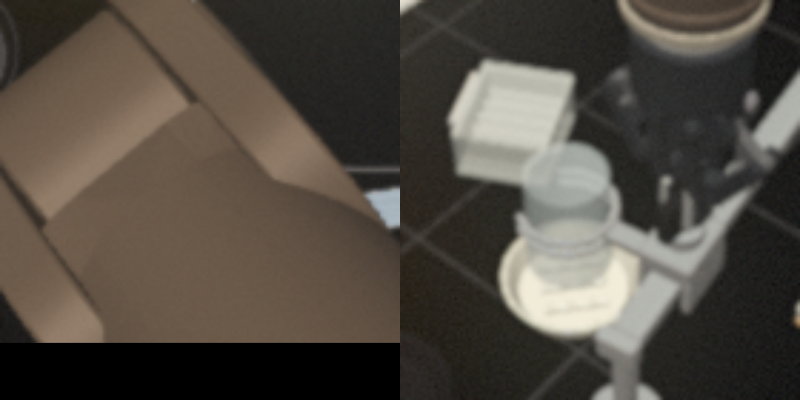

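```bash
python3 - <<'E'
from h import *
from scipy.optimize import brentq
k=np.array([.5348,.0490]);yd=np.array([-.1405,.9901]);xd=np.array([.9901,.1405])
th=np.linspace(0,2*np.pi,90)
def edges(s,z=.125):
    c=k+.095*xd+s*yd;p=np.array([proj("side",[c[0]+.033*np.cos(a),c[1]+.033*np.sin(a),z]) for a in th]);return p[:,0].min(),p[:,0].max(),p[:,1].min(),p[:,1].max()
for s in(0,.094,.098,.102): print(s,np.round(edges(s,.135),1))
for f in("side0","side2"):
    im=cv2.imread(f"pics/{f}.png").astype(int).sum(2)
    for v in ((186,190,194,198,202) if f=="side0" else(214,216,218,220,224)):
        print(f,v,im[v,276:345].tolist() if v in(190,194,218,220) else "")
# saddle s in terms of front-lower features: dump nothing
E
```

```text
0 [308.3 338.9 181.6 202.7]
0.094 [283.5 316.1 207.6 231.4]
0.098 [282.4 315.  208.8 232.7]
0.102 [281.3 314.  210.  234. ]
side0 186 
side0 190 [556, 546, 550, 547, 540, 541, 537, 537, 537, 539, 537, 540, 536, 540, 544, 541, 539, 537, 541, 536, 543, 549, 538, 465, 326, 198, 126, 110, 108, 106, 113, 170, 303, 429, 488, 491, 473, 463, 465, 464, 470, 468, 472, 476, 492, 488, 491, 497, 496, 493, 491, 493, 492, 489, 490, 490, 490, 484, 488, 468, 386, 249, 129, 161, 259, 336, 373, 394, 399]
side0 194 [596, 589, 595, 592, 595, 596, 597, 594, 596, 600, 595, 596, 598, 601, 597, 593, 587, 582, 586, 582, 570, 522, 440, 343, 259, 188, 137, 136, 157, 144, 147, 208, 321, 417, 448, 460, 457, 462, 460, 466, 463, 476, 482, 502, 514, 515, 512, 517, 518, 520, 522, 523, 529, 538, 540, 536, 530, 520, 504, 477, 430, 372, 373, 403, 431, 432, 428, 429, 428]
side0 198 
side0 202 
side2 214 
side2 216 
side2 218 [492, 495, 494, 492, 488, 497, 502, 536, 557, 553, 531, 512, 508, 502, 511, 518, 520, 511, 508, 507, 512, 519, 524, 521, 523, 527, 522, 525, 519, 506, 497, 499, 504, 504, 500, 475, 410, 277, 153, 115, 114, 93, 110, 102, 111, 99, 119, 107, 102, 106, 111, 121, 121, 147, 137, 145, 144, 138, 144, 147, 152, 142, 141, 134, 144, 140, 144, 129, 135]
side2 220 [510, 513, 508, 505, 508, 505, 520, 549, 555, 536, 514, 518, 511, 511, 519, 527, 513, 500, 499, 517, 529, 537, 543, 542, 540, 549, 549, 547, 551, 548, 539, 534, 527, 516, 504, 490, 438, 330, 186, 111, 108, 125, 108, 113, 107, 118, 113, 111, 114, 89, 117, 117, 133, 137, 148, 155, 149, 162, 148, 141, 145, 148, 150, 144, 138, 139, 139, 120, 135]
side2 224
```

Side-view edges put the slide at about 0.096–0.098 against a target of 0.098. Tightening, and watching for drift.

>>> servo_tool([
  {"linear": [0, 0, 0.05], "rot": [0, 5, 0]},
  {"linear": [0, 0, 0], "rot": [0, 5, 0]},
  {"linear": [0, 0, 0], "rot": [0, 5, 0]},
])

```text
t: 7.3
tcp_pos: [0.5226, 0.1454, 0.1439]
ee_rot: [-0.7, 0.701, -0.098, 0.099]
ft_force: [-2.3, -0.0, 2.5]
opening: 0.0108
```

```bash
python3 -c "
from h import *
go(.521,.1462,.144,YAW)"
```

```text
t 7.3 tcp [0.5226 0.1454 0.1439] yaw -15.95 q [ 0.05  0.46 -0.57  1.85  0.31  0.92 -0.94] f [-2.3 -0.   2.5] tq [0.16 0.43 0.2 ] open 0.0108
lin cm [-0.17 -0.01  0.04] rot deg [1.000e-02 6.597e+01 1.100e-01]
```

>>> servo_tool([
  {"linear": [-0.03, 0, 0.07], "rot": [0, 3, 0]},
  {"linear": [0, 0, 0], "rot": [0, 5, 0]},
  {"linear": [0, 0, 0], "rot": [0, 5, 0]},
  {"linear": [0, 0, 0], "rot": [0, 5, 0]},
  {"linear": [0, 0, 0], "rot": [0, 5, 0]},
  {"linear": [0, 0, 0], "rot": [0, 5, 0]},
  {"linear": [0, 0, 0], "rot": [0, 5, 0]},
  {"linear": [0, 0, 0], "rot": [0, 5, 0]},
  {"linear": [0, 0, 0], "rot": [0, 5, 0]},
])

```text
t: 8.2
tcp_pos: [0.5214, 0.1463, 0.1439]
ee_rot: [-0.612, 0.613, -0.353, 0.355]
ft_force: [-1.8, 0.1, 1.8]
opening: 0.011
```

```bash
python3 -c "
from h import *
go(.521,.1462,.144,YAW)"
```

```text
t 8.2 tcp [0.5214 0.1463 0.1439] yaw -60.07 q [-0.09  0.43 -0.39  1.86  0.2   0.89 -1.62] f [-1.8  0.1  1.8] tq [0.14 0.38 0.29] open 0.011
lin cm [-0.01 -0.01 -0.04] rot deg [-1.000e-02  2.185e+01  1.700e-01]
```

>>> servo_tool([
  {"linear": [0, 0, 0], "rot": [0, 5, 0]},
  {"linear": [0, 0, 0], "rot": [0, 5, 0]},
  {"linear": [0, 0, 0], "rot": [0, 5, 0]},
  {"linear": [0, 0, 0], "rot": [0, 5, 0]},
  {"linear": [0, 0, 0], "rot": [0, 4, 0]},
  {"linear": [0, 0, 0], "rot": [0, 2, 0]},
])

```text
t: 8.8
tcp_pos: [0.5211, 0.1471, 0.144]
ee_rot: [-0.514, 0.515, -0.483, 0.486]
ft_force: [-1.7, -1.9, 3.2]
opening: 0.0109
```

```bash
python3 -c "
from h import *
go(.521,.1462,.144,YAW)"
```

```text
t 8.8 tcp [0.5211 0.1471 0.144 ] yaw -86.54 q [-0.17  0.41 -0.28  1.87  0.15  0.88 -2.03] f [-1.7 -1.9  3.2] tq [-0.2   0.3   1.93] open 0.0109
lin cm [ 0.09 -0.   -0.01] rot deg [-0.12 -4.62  0.24]
```

At the tight stop (1.9 N m). Easing the twist by part of the overtravel, then releasing.

>>> servo_tool([
  {"linear": [0, 0, 0], "rot": [0, -3, 0]},
  {"linear": [0, 0, 0], "rot": [0, 0, 0]},
])

```text
t: 9.0
tcp_pos: [0.521, 0.147, 0.1439]
ee_rot: [-0.528, 0.529, -0.467, 0.472]
ft_force: [-0.7, -0.8, 2.8]
opening: 0.0112
```

```bash
python3 -c "
from h import *
go(.521,.1462,.144,YAW)"
```

```text
t 9.0 tcp [0.521  0.147  0.1439] yaw -83.22 q [-0.16  0.41 -0.29  1.87  0.16  0.88 -1.98] f [-0.7 -0.8  2.8] tq [-0.01  0.43  0.73] open 0.0112
lin cm [ 0.08 -0.01 -0.01] rot deg [-0.14 -1.3   0.32]
```

>>> servo_tool([
  {"linear": [0, 0, 0], "rot": [0, 0, 0]},
  {"linear": [0, 0, 0], "rot": [0, 0, 0]},
  {"linear": [0, 0, 0], "rot": [0, 0, 0]},
  {"linear": [0, 0, 0], "rot": [0, 0, 0]},
  {"linear": [0, 0, 0], "rot": [0, 0, 0]},
  {"linear": [0, 0, 0], "rot": [0, 0, 0]},
  {"linear": [0, 0, 0], "rot": [0, 0, 0]},
  {"linear": [0, -1, 0], "rot": [0, 0, 0]},
  {"linear": [0, -2, 0], "rot": [0, 0, 0]},
  {"linear": [0, -3, 0], "rot": [0, 0, 0]},
  {"linear": [0, -4, 0], "rot": [0, 0, 0]},
], claw=0)

```text
t: 10.1
tcp_pos: [0.5183, 0.1455, 0.2431]
ee_rot: [-0.524, 0.531, -0.471, 0.471]
ft_force: [0.8, 0.6, 0.5]
opening: 0.0854
```

>>> servo_tool([
  {"linear": [4.5, 0, 0], "rot": [0, 0, 0]},
  {"linear": [4.5, 0, 0], "rot": [0, 0, 0]},
  {"linear": [4.5, 0, 0], "rot": [0, 0, 0]},
  {"linear": [4.5, 0, 0], "rot": [0, 0, 0]},
  {"linear": [4.5, 0, 0], "rot": [0, 0, 0]},
  {"linear": [4.5, 0, 0], "rot": [0, 0, 0]},
  {"linear": [4.5, 0, 0], "rot": [0, 0, 0]},
  {"linear": [4.5, 0, 0], "rot": [0, 0, 0]},
  {"linear": [4.5, 0, 0], "rot": [0, 0, 0]},
  {"linear": [4.5, 0, 0], "rot": [0, 0, 0]},
  {"linear": [0, 0, 0], "rot": [0, 0, 0]},
])

```text
t: 11.2
tcp_pos: [0.5768, -0.3142, 0.2623]
ee_rot: [0.532, -0.527, 0.463, -0.474]
ft_force: [-0.7, 0.4, -0.2]
opening: 0.0853
```

```bash
python3 -c "
from h import *
go(.521,.1462,.144,YAW)
im=imaging.read_camera('top');cv2.imwrite('pics/top3.png',im[:,:,::-1]);cv2.imwrite('pics/c3.png',cv2.resize(im[170:280,240:400],None,fx=5,fy=5,interpolation=cv2.INTER_CUBIC)[:,:,::-1])"
```

```text
t 11.2 tcp [ 0.5768 -0.3142  0.2623] yaw -82.99 q [ 0.49  0.46 -0.11  1.45  0.05  1.22 -1.07] f [-0.7  0.4 -0.2] tq [-0.01  0.   -0.04] open 0.0853
lin cm [-46.46  11.52  -0.09] rot deg [-0.82 -1.07  0.39]
```

View pics/c3.png

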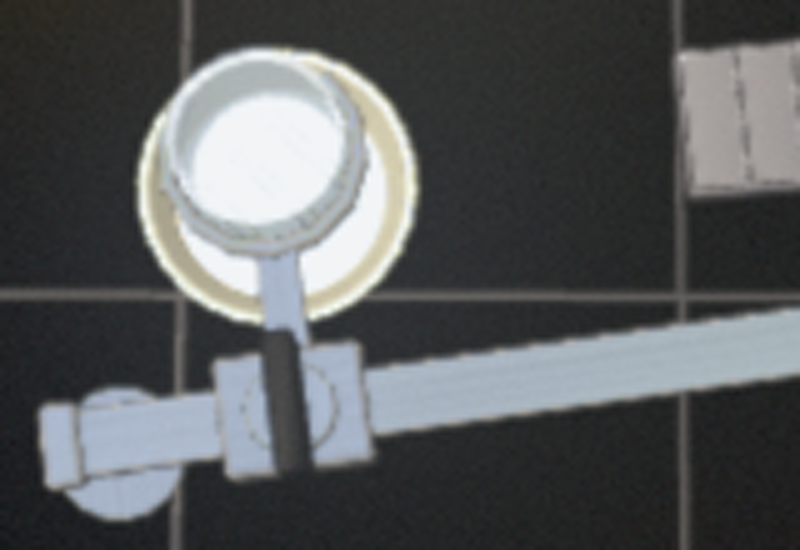

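```bash
python3 - <<'E'
from h import *
yd=np.array([-.1405,.9901]);xd=np.array([.9901,.1405]);d=np.array([.6146,.1595])
k0=np.array([.5348,.0490]);k=cast("top",(240+294/5,170+410.75/5),.125)[:2]
e=k+.095*xd-d;print("knob",k,"moved",(k-k0)@yd,"beaker-dish along/perp mm",e@yd*1e3,e@xd*1e3)
a=cv2.imread("pics/top0.png",0);b=cv2.imread("pics/top3.png",0)
# precise shift of the saddle patch, and dish/bystanders changed?
p=a[228:262,336:372];r=cv2.matchTemplate(b[230:275,270:325],p,cv2.TM_CCOEFF_NORMED);_,v,_,l=cv2.minMaxLoc(r);l=np.array(l)
x,y=l
sub=lambda m,c,q:(m-q)/(2*(m-2*c+q))
dx=sub(r[y,x-1],r[y,x],r[y,x+1]);dy=sub(r[y-1,x],r[y,x],r[y+1,x])
sh=np.array([270+x+dx-336,230+y+dy-228]);print("shift px",sh,v)
u=np.array(proj("top",[*k0,.14]));print("moved by template",(cast("top",u+sh,.14)-cast("top",u,.14))[:2]@yd, "want",(d-k0-.095*xd)@yd)
w=cv2.absdiff(a,b)
for n,(x0,x1,y0,y1) in dict(pill=(374,426,174,211),dent=(310,374,104,166),brush=(336,436,280,294)).items(): print(n,(w[y0:y1,x0:x1]>25).mean())
def wing(g,x0,y0):
    q=(g[y0:y0+30,x0:x0+18]<60);ys,xs=np.where(q)
    return np.degrees(np.arctan(np.polyfit(ys,xs,1)[0])),q.sum()
print("wing tilt px",wing(a,349,227),wing(b,291,235))
E
```

```text
knob [0.52084956 0.14497332] moved 0.09698322430433905 beaker-dish along/perp mm -1.210925695660942 0.14033055081184126
shift px [-57.54928321   8.37957126] 0.8850001692771912
moved by template 0.09861262560459953 want 0.09819415000000001
pill 0.0
dent 0.0
brush 0.0
wing tilt px (np.float64(1.3274909957966348), np.int64(83)) (np.float64(-1.0182979249392965), np.int64(81))
```

```bash
python3 -c "
from rig import finish_job
print(finish_job())"
```

```text
the job is handed in; nothing more can be done
None
```

I loosened the knob to its stop, slid the saddle about 98 mm along the rail until the beaker was over the white dish, and tightened the knob to its stop. Then I let go, moved the arm clear and handed the job in at about 11 s.

- **Knob:** Loosening reached its stop after about 81.6°, and tightening reached its stop at about 1.9 N m. In the last top picture the wing leans about 7°, as it did at the start, so it looks fully tight. A cruder pixel fit of the wing angle came out unusable (+1.3° before, −1.0° after), so I judged the angle by eye from the edges in the close crops.
- **Beaker:** The two measurements from the last top picture put it within about 1 mm of the dish centre along the rail, one at −1.2 mm and the other at +0.4 mm. Across the rail it was off by about 0.1 mm.
- **Other things:** The pill case, denture box and toothbrush show no pixel change from the first picture. The dish's outline is where it was, judged by eye. The robot touched nothing at hand-in, and I saw no contact force above about 4 N in the readings between moves.

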